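# Drop the lock cylinders out of the drop-bottom bin

## Task

Two identical wooden drop-bottom bins stand on the bench. Empty the one that holds the two silver lock cylinders: pull the bolt at its front by the upright handle so that its floor swings open and both cylinders drop into the catch tray below, and leave them lying there. Leave the other bin, with the brass padlock in it, bolted and full.

Things in the scene. Friction and masses are not known exactly. Their poses are not given: they have to be found in the camera images.
- bin_1: Wooden drop-bottom bin holding the two lock cylinders, fixed on the bench left or right of the vice. Origin on the bench under the box's middle; x to its back, -x to its bolt side, y left. Box open on top (rim 185 mm up), inside 90 x 80 mm, 50 mm deep, walls 8 mm; dark steel floor (top 135 mm up) hinged at the back. Over all x -97 (the bolt handle) to +53 mm, y -48 to +48 mm.
- bin_1_grip (a point): Centre of the bolt handle's grip: an upright dark steel block, 14 mm along the bin's x, 22 along its y, 42 tall, top 222 mm above the bench, on a thin stem down to the bolt under the floor's front edge. On the bin's middle line, 90 mm in front of its origin with the bolt in, 30 mm clear of the box's front wall; slides with the bolt. The point's axes are the bin's.
- bin_1_tray (a point): Middle of the inner bottom of this bin's catch tray, part of the stand, 14 mm above the bench, below the box and open to the front above its rim: inside 132 mm along the bin's x, 80 along its y, rim 45 mm above the bench; 21 mm in front of the bin's origin.
- bin_1_bolt (a joint): Bolt of this bin (m): 0 fully in, grows as it is pulled straight out along the bin's -x, 0.035 at its end stop; the floor is freed from about 0.014 on. It slides with 2 to 4 N of friction and stays where it is left. It may start up to 0.003 out.
- bin_1_floor (a joint): Hinged steel floor of this bin (rad): 0 shut, held up by the bolt; falls open by its own weight to 1.45, hanging down.
- cylinder_1: One silver lock cylinder (flat profile cylinder lying on its side), 33 x 63 x 17 mm, origin at the centre of its underside; lies loose on the floor of bin_1's box.
- cylinder_3: The other silver lock cylinder, same shape and size, beside the first.
- bin_2: The other bin, identical in build (same measures as bin_1), bolted, with a brass padlock lying in it. To be left alone.
- bin_2_floor (a joint): Hinged floor of the other bin (rad): 0 shut; must stay shut.
- bin_2_bolt (a joint): Bolt of the other bin (m): 0 fully in; frees that floor from about 0.014 on. Must stay in.
- padlock_lying: Small brass padlock, 67 x 44 x 18 mm, lying on the floor of bin_2's box, origin at the centre of its underside. It must stay there.

How it is judged:
By the outcome, as a careful person would: the job done as asked, in the order asked, and still so for the second after the job is handed in, with the robot touching nothing.
It also fails if it takes over 29 s, if anything falls off the work surface, if the arm or the gripper's body presses on something with over 40 N, if the wrist force passes 120 N, or if a joint passes its speed limit or range.

## Robot

A 6-joint arm with a two-finger parallel gripper is mounted at the origin on a cart in front of the work surface, level with it; the furniture and walls round the work are solid. World frame = base frame: x ahead of the robot, y to its left, z up, the work surface at z = 0. Lengths are in m, angles in rad, forces in N, time in s.
With the tool pointing down it reaches from about 0.275 to 0.825 m from the base axis. Payload 4.9 kg.
Tool frame: the origin (TCP) lies between the finger pads; the fingertips stand 8 mm ahead of it and the grasp point (between the pads) lies 11 mm behind it; z points along the fingers, y is the direction in which the jaws open and shut (so a half turn about z gives the same grasp; the last joint's range is limited). The gripper opens to 85 mm and grips with 20 to 120 N. Pads are 22 mm wide; open, the fingers measure 114 mm over their backs; the gripper's body (76 mm by 85 mm) begins 54 mm behind the grasp point. The pads swing forward as they close: fully open they stand 13 mm farther back than shut.
Start: joints at [-1.27, 0.326, -0.193, 1.052, 0, 1.437], TCP at [0.232, -0.499, 0.239] pointing down, gripper open.
Joint ranges: [-2.65, 2.65], [-0.97, 1.79], [-1.3, 1.35], [-1.93, 2.1], [-1.47, 1.37], [-3.14, 3.14]. Speed limits (rad/s): [2.57, 2.57, 3.14, 3.14, 3.14, 3.14].

## Interface

Orientations are given as a rotation vector (axis times angle).
In Python, from rig import manip, cams gives the robot as it stands. The module is installed in compiled form; this text tells all that it offers. Calls block until the motion is done:
- manip.movep(position, orientation): joint-space move of the TCP to a pose.
- manip.move_l(position, rot=None, feed=0.15): straight line of the TCP; rot=None keeps the orientation; feed is the mean speed in m/s.
- manip.move_joints(angles): joint-space move.
- manip.grip(opening, f_grip=None): opening from 0.0 (shut) to 1.0 (fully open); f_grip is the grip in N (None keeps the last); returns when the fingers have stopped.
- manip.hold(seconds).
- manip.ik(position, orientation): joint angles nearest the present ones, or None.
- cams.grab_frame(name): name is "scene" or "side" or "wrist"; returns (picture, depth): 384x512x3 uint8, blue, green, red; 384x512 float32, m along the optical axis (not along the pixel's ray), 0 where there is no reading.
- cams.get_calibration(name): a dict with "fx", "fy", "cx", "cy" (pixels), "R" (3x3) and "t" (3): a world point X has camera coordinates R X + t. Camera axes: x right, y down, z forward; pixel columns grow to the right and rows downward; lengths in m; the calibration is good to about 2 mm. A picture is of the moment at which its call begins: read the wrist's pose just before it. get_calibration takes no time and is no camera call; for the wrist camera it gives the pose at the moment of the call.
A pose or a line that the arm cannot do raises manip.IKError and nothing moves.
- manip.finish_job(): hands the job in, once; it reports no verdict.
Readings, each from a call of its own:
- manip.read_t(): time.
- manip.read_joints(): joint angles.
- manip.read_qvel(): joint speeds.
- manip.read_joint_torque(): joint torques, N m.
- manip.read_position(): TCP position.
- manip.read_ee_rot(): TCP orientation.
- manip.read_ft_force(): force on the tool from outside, world axes, zero at the start.
- manip.read_torque(): the same for the moment, N m.
- manip.read_grip_width(): opening from 0.0 (shut) to 1.0 (fully open).
Only numpy, scipy, OpenCV 4.12 (cv2) and the standard library are available. Lean on these libraries where they do the work, as an engineer would, in place of code of your own. Each camera call takes 0.05 s, during which the arm holds its last target.

## Working session

There is one attempt and no reset: what is moved stays moved. The work goes in short steps, each a Python script; the robot and the scene stay as the last script left them, time stands still between calls to the robot, and variables do not carry over. Pictures are saved under pics/ and viewed, and the job is handed in when it is done.

```bash
mkdir -p pics; python3 - <<'E'
from rig import manip, cams
import cv2,numpy as np
for n in ["scene","side"]:
    p,d=cams.grab_frame(n); c=cams.get_calibration(n)
    cv2.imwrite(f"pics/{n}0.png",p); np.savez(f"{n}0.npz",p=p,d=d,**c)
    print(n,c)
print(manip.read_t(),manip.read_position(),manip.read_ee_rot())
E
```

```text
scene {'fx': 373.8827219475247, 'fy': 373.8827219475247, 'cx': 258.21188637240334, 'cy': 186.63005866652242, 'R': array([[-0.58830073, -0.80841591, -0.01913034],
       [-0.57401575,  0.43415227, -0.69427497],
       [ 0.56956841, -0.39746136, -0.71945556]]), 't': array([0.29364528, 0.42150029, 0.6973298 ])}
side {'fx': 372.59300175763616, 'fy': 372.59300175763616, 'cx': 255.81958176175675, 'cy': 185.9914002869236, 'R': array([[ 0.87612666, -0.48205291, -0.00520251],
       [-0.25181851, -0.44842206, -0.85761594],
       [ 0.41108334,  0.75269027, -0.51426437]]), 't': array([-0.47415803,  0.23391597,  0.88061818])}
0.1 [ 0.23153114 -0.49832079  0.23857549] [-3.06611251e+00 -6.77166187e-01  1.53938084e-04]
```

View pics/scene0.png

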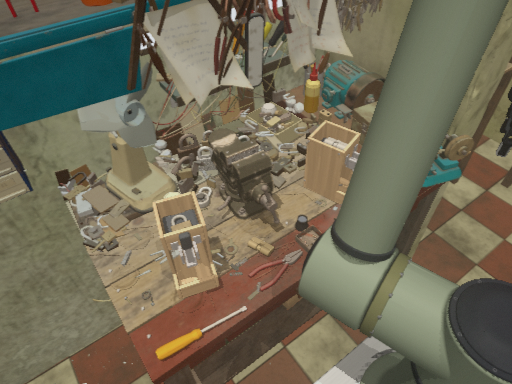

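View pics/side0.png

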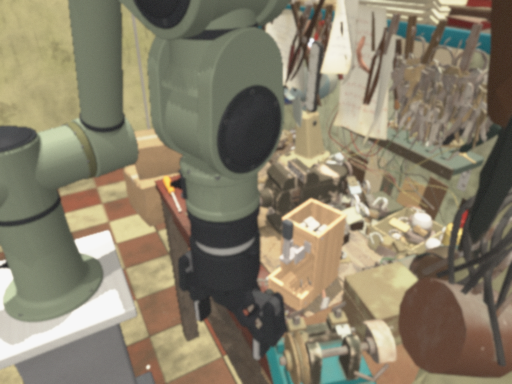

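The scene view shows the padlock bin at about (185,240), dark shackle visible, and a second bin at (333,155). In the side view that second bin is at (310,250), holds silvery things, and has its handle at (287,240). I'll enlarge both.

```bash
cat > h.py <<'E'
import numpy as np
def unproj(c,u,v,d):
    p=np.stack([(u-c['cx'])/c['fx']*d,(v-c['cy'])/c['fy']*d,d],-1)
    return (p-c['t'])@c['R']
def proj(c,X):
    q=np.asarray(X)@c['R'].T+c['t']
    return np.stack([c['fx']*q[...,0]/q[...,2]+c['cx'],c['fy']*q[...,1]/q[...,2]+c['cy']],-1)
E
python3 - <<'E'
import numpy as np,cv2
from h import *
a=np.load("side0.npz");s=np.load("scene0.npz")
A=cv2.resize(a['p'][185:315,250:360],None,fx=5,fy=4.6,interpolation=cv2.INTER_CUBIC)
A=cv2.resize(a['p'][190:310,255:355],(400,480),interpolation=cv2.INTER_CUBIC)
B=cv2.resize(s['p'][110:230,290:390],(400,480),interpolation=cv2.INTER_CUBIC)
cv2.imwrite("pics/z0.png",np.hstack([A,B]))
for c,(u0,u1,v0,v1) in ((a,(255,355,190,315)),(s,(140,225,185,300)),(s,(295,365,115,210))):
    v,u=np.mgrid[v0:v1,u0:u1]; P=unproj(c,u,v,c['d'][v0:v1,u0:u1])
    m=(c['d'][v0:v1,u0:u1]>0)
    # rim points
    r=m&(abs(P[...,2]-.185)<.006)
    Q=P[r]; print(r.sum(), np.percentile(Q,[2,50,98],axis=0).round(3).tolist())
    r=m&(abs(P[...,2]-.222)<.006)
    Q=P[r]; print('grip top',r.sum(), np.percentile(Q,[2,50,98],axis=0).round(3).tolist() if r.sum() else '')
E
```

```text
675 [[0.366, -0.484, 0.179], [0.522, -0.294, 0.185], [0.592, -0.221, 0.188]]
grip top 68 [[0.437, -0.314, 0.216], [0.443, -0.306, 0.222], [0.452, -0.295, 0.224]]
674 [[0.453, 0.123, 0.18], [0.532, 0.181, 0.185], [0.602, 0.231, 0.189]]
grip top 80 [[0.45, 0.191, 0.217], [0.456, 0.202, 0.222], [0.464, 0.211, 0.224]]
454 [[0.475, -0.331, 0.179], [0.532, -0.268, 0.185], [0.592, -0.218, 0.188]]
grip top 0
```

View pics/z0.png

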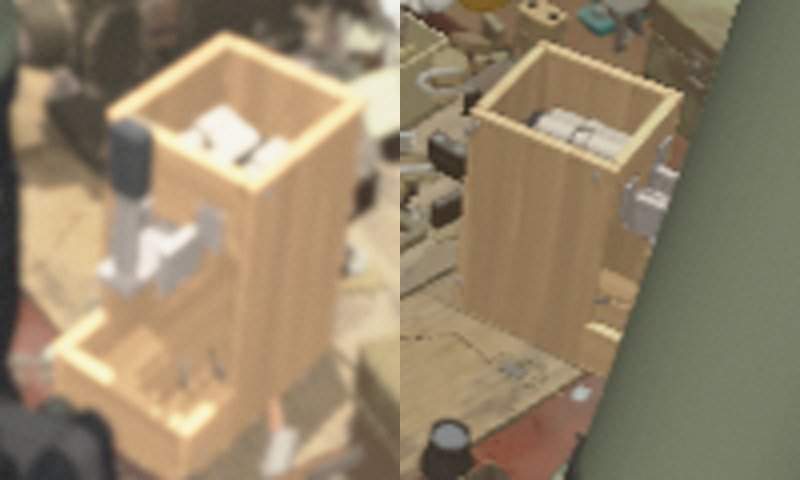

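The right bin (y≈-0.27) holds silver cylinders. The left bin has the padlock. Next I fit the target bin's pose.

```bash
python3 - <<'E'
import numpy as np,cv2
from scipy.optimize import least_squares
from h import *
a=np.load("side0.npz");s=np.load("scene0.npz")
def pts(c,box,lo,hi):
    u0,u1,v0,v1=box
    v,u=np.mgrid[v0:v1,u0:u1]; d=c['d'][v0:v1,u0:u1]; P=unproj(c,u,v,d)
    r=(d>0)&(P[...,2]>lo)&(P[...,2]<hi)&(P[...,0]>.42)&(P[...,0]<.65)&(P[...,1]<-.18)&(P[...,1]>-.36)
    return P[r]
for n,c,b in(("side",a,(270,352,185,315)),("scene",s,(295,365,115,210))):
    R=pts(c,b,.181,.190)
    print(n,len(R), 'rect',cv2.minAreaRect((R[:,:2]*1000).astype(np.float32)), 'z',np.percentile(R[:,2],[50,90]))
    def f(x):
        cth,sth=np.cos(x[2]),np.sin(x[2]); q=(R[:,:2]-x[:2])
        X=np.abs(q[:,0]*cth+q[:,1]*sth);Y=np.abs(-q[:,0]*sth+q[:,1]*cth)
        # distance from rim ring centre: max-norm scaled
        return np.maximum(X-.049,Y-.044)
    best=min((least_squares(f,[R[:,0].mean(),R[:,1].mean(),t],loss='soft_l1',f_scale=.003) for t in np.linspace(-.8,1.2,9)),key=lambda r:r.cost)
    print('fit',best.x,best.cost,np.abs(best.fun).mean())
    x=best.x
    print('pred grip',x[:2]-.09*np.array([np.cos(x[2]),np.sin(x[2])]))
G=pts(a,(270,352,185,315),.205,.23); G=G[(G[:,0]<.47)]
print(len(G),np.percentile(G,[5,50,95],axis=0).round(4)); T=G[G[:,2]>.219];print('top',T.mean(0),cv2.minAreaRect((T[:,:2]*1000).astype(np.float32)))
E
```

```text
side 551 rect ((511.0078125, -281.6493835449219), (154.2637176513672, 96.89273071289062), 17.525447845458984) z [0.18537921 0.18681305]
fit [ 0.5319191  -0.27619487  0.3138047 ] 0.004970857316750503 0.004362159427322489
pred grip [ 0.44631416 -0.30397605]
scene 395 rect ((534.3576049804688, -276.05108642578125), (107.3428726196289, 98.29149627685547), 17.491390228271484) z [0.18550466 0.18712893]
fit [ 0.53369016 -0.27515177  0.31383575] 0.001013550904435416 0.0021466495625106427
pred grip [ 0.44808608 -0.30293561]
116 [[ 0.437  -0.3138  0.2069]
 [ 0.4422 -0.3077  0.2178]
 [ 0.4507 -0.2964  0.2233]]
top [ 0.44410518 -0.30455298  0.22180757] ((445.1534118652344, -303.74127197265625), (13.067113876342773, 19.891569137573242), 10.297425270080566)
```

Bin 1 is at about (0.533,-0.2755) with yaw 0.314, its rim at 0.1855 (0.185 expected). Measured grip top is (0.445,-0.304,0.222), which matches the predicted (0.447,-0.3035). I'll hover there and check with the wrist camera.

```bash
cat >> h.py <<'E'
from scipy.spatial.transform import Rotation as Ro
YAW=.312
AX=np.array([np.cos(YAW),np.sin(YAW),0]); 
def rot(flip):
    y=np.array([-np.sin(YAW),np.cos(YAW),0])*(-1 if flip else 1); z=np.array([0,0,-1.]); x=np.cross(y,z)
    return Ro.from_matrix(np.stack([x,y,z],1)).as_rotvec()
E
python3 - <<'E'
from rig import manip,cams
from h import *
import cv2
p=np.array(manip.read_position())
H=np.array([.446,-.304,.285])-.0*AX
q=np.array(manip.read_joints()); c=[]
for f in (0,1):
    k=manip.ik(H,rot(f)); print(f,k)
    k2=manip.ik(H-[0,0,.09]-.04*AX,rot(f)); print(k2)
    if k is not None and k2 is not None: c.append((np.abs(np.array(k)-q).max(),f))
f=min(c)[1]; print('flip',f)
manip.move_l(p+[0,0,.05]); 
manip.movep(H,rot(f)); manip.grip(.65,30)
C=cams.get_calibration("wrist"); im,d=cams.grab_frame("wrist"); cv2.imwrite("pics/w1.png",im); np.savez("w1.npz",p=im,d=d,**C)
sc,_=cams.grab_frame("side"); cv2.imwrite("pics/s1.png",sc)
print(manip.read_t(),manip.read_position(),manip.read_grip_width())
E
```

```text
0 [-7.35064853e-01  2.81017108e-01 -1.37477741e-01  1.15230148e+00
 -4.44089210e-16 -1.04706485e+00]
[-8.02586057e-01  2.99551242e-01 -3.50206236e-01  9.21038849e-01
 -4.44089210e-16 -1.11458606e+00]
1 [-7.35064853e-01  2.81017108e-01 -1.37477741e-01  1.15230148e+00
 -4.44089210e-16  2.09452780e+00]
[-8.02586057e-01  2.99551242e-01 -3.50206236e-01  9.21038849e-01
 -4.44089210e-16  2.02700660e+00]
flip 1
2.2 [ 0.44582057 -0.30424986  0.28501937] 0.6562481413273274
```

View pics/w1.png

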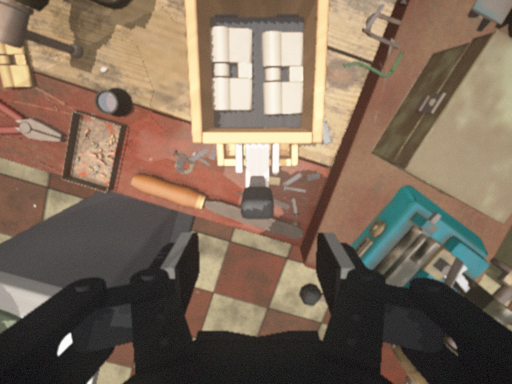

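View pics/s1.png

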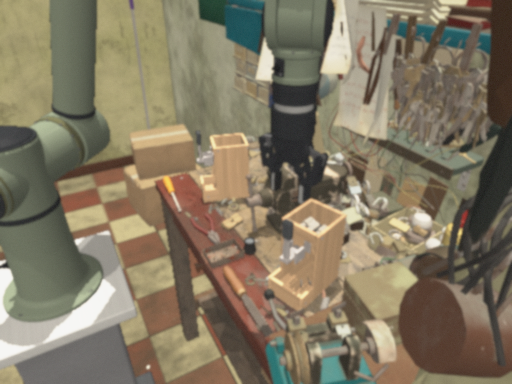

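The wrist view shows two silver cylinders at (232,70) and (283,72), with the handle at (257,197) centred between the fingers. The bin axis is upright in the image, so the yaw is right. I'll check the numbers from this second view.

```bash
python3 - <<'E'
import cv2
from h import *
c=np.load("w1.npz")
v,u=np.mgrid[170:225,235:285]; P=unproj(c,u,v,c['d'][170:225,235:285])
T=P[(P[...,2]>.214)&(P[...,2]<.23)]; print(len(T),T.mean(0),np.median(T[:,2]),cv2.minAreaRect((T[:,:2]*1000).astype(np.float32)))
v,u=np.mgrid[0:150,180:340]; P=unproj(c,u,v,c['d'][0:150,180:340])
T=P[abs(P[...,2]-.185)<.005]; print(len(T),cv2.minAreaRect((T[:,:2]*1000).astype(np.float32)))
im=c['p'].copy()
print(proj(c,[[.445,-.304,.222]]))
E
```

```text
670 [ 0.44668885 -0.30466715  0.22047089] 0.2209597597941016 ((445.56915283203125, -304.9674987792969), (14.448572158813477, 21.412017822265625), 18.231847763061523)
4705 ((528.069580078125, -278.4238586425781), (94.40809631347656, 96.3379898071289), 17.920970916748047)
[[255.27503328 211.31282673]]
```

Both views agree on the grip at (0.4455,-0.3045), top 0.221–0.222. Descend, grip and pull.

```bash
python3 - <<'E'
from rig import manip,cams
from h import *
import cv2
G=np.array([.4456,-.3045,.191])
manip.move_l(G,feed=.12); print('f',manip.read_ft_force())
manip.grip(0.0,40); print('w',manip.read_grip_width(),manip.read_ft_force())
s=np.array(manip.read_position())
for k in (.01,.02,.029):
    manip.move_l(G-k*AX,feed=.06); print(k,np.round(manip.read_ft_force(),1),(s-manip.read_position())@AX,manip.read_grip_width())
manip.hold(.5)
for n in("wrist","side"):
    C=cams.get_calibration(n); im,d=cams.grab_frame(n); cv2.imwrite(f"pics/{n}2.png",im)
print(manip.read_t())
E
```

```text
f [ 0.97790636 -0.69972607  0.28818991]
w 0.24995677578859116 [-1.27761874  2.32503561  5.76768452]
0.01 [-0.6  2.6  5.6] 0.00997532547356904 0.2521326176898451
0.02 [-2.4  1.9  6.6] 0.020476536474029486 0.2529925742043706
0.029 [-1.8  2.5  6.9] 0.029527039996876947 0.2508067658971524
5.0583
```

View pics/wrist2.png

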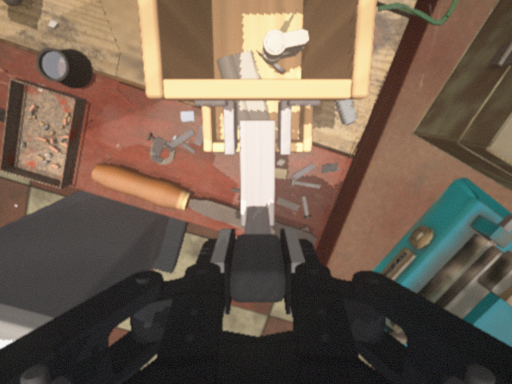

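View pics/side2.png

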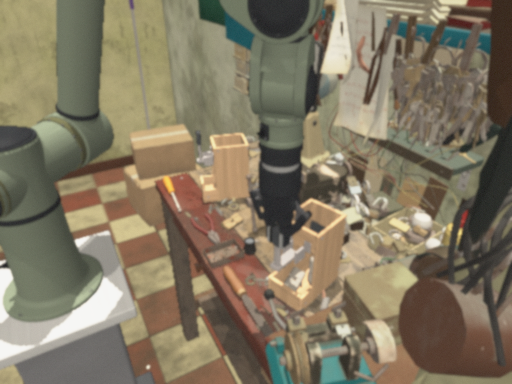

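The floor has opened. One cylinder shows at (285,42), seemingly on end, and something is at (238,72). I'll release, rise and look inside.

```bash
python3 - <<'E'
from rig import manip,cams
from h import *
import cv2
manip.grip(.65); p=np.array(manip.read_position())
manip.move_l(p+[0,0,.11],feed=.2)
manip.move_l(p+[0,0,.14]+.035*AX,feed=.2)
ims=[]
for n in("wrist","side","scene"):
    C=cams.get_calibration(n); im,d=cams.grab_frame(n); cv2.imwrite(f"pics/{n}3.png",im); np.savez(f"{n}3.npz",p=im,d=d,**C); ims.append(im)
A=cv2.resize(ims[1][190:315,255:355],(480,600),interpolation=cv2.INTER_CUBIC);cv2.imwrite("pics/z3.png",A)
print(manip.read_t())
E
```

```text
6.7167
```

View pics/wrist3.png

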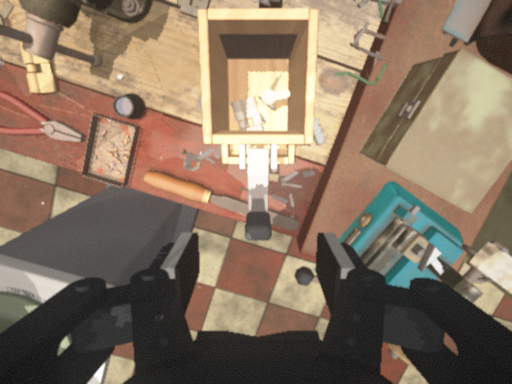

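View pics/z3.png

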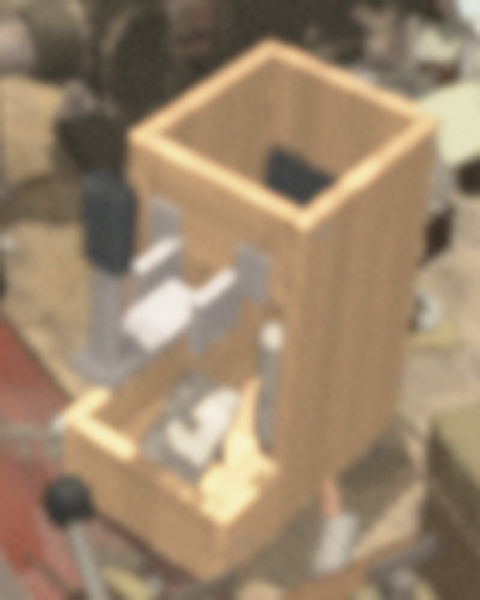

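View pics/scene3.png

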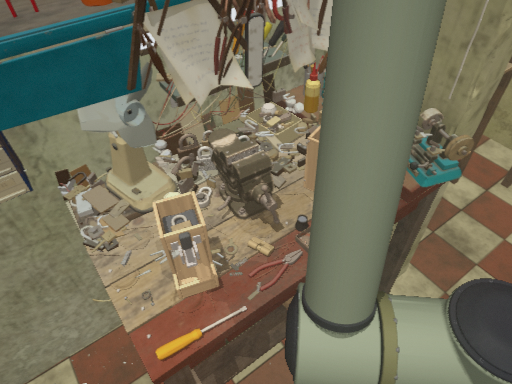

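The box is empty, and bin 2 still holds its padlock. One cylinder lies in the tray. The other looks upright or leaning, at about (270,370) in the zoom. I'll measure its height.

```bash
python3 - <<'E'
import cv2
from h import *
w=np.load("wrist3.npz")
A=cv2.resize(w['p'][55:150,205:310],(800,600) if 0 else (660,597),interpolation=cv2.INTER_CUBIC);cv2.imwrite("pics/z4.png",A)
O=np.array([.533,-.2755])
def loc(P):
    q=P[...,:2]-O; c,s=np.cos(YAW),np.sin(YAW)
    return np.stack([q[...,0]*c+q[...,1]*s,-q[...,0]*s+q[...,1]*c,P[...,2]],-1)
np.set_printoptions(suppress=True,linewidth=250)
v,u=np.mgrid[60:136:4,224:300:4]; L=loc(unproj(w,u,v,w['d'][60:136:4,224:300:4])*1.)
print((L[...,2]*1000).astype(int))
a=np.load("side3.npz")
for (x,y) in ((271,335),(268,350),(268,380),(268,410),(265,440),(215,420),(185,440),(230,400)):
    uu=int(round(255+x/4.8));vv=int(round(190+y/4.8)); d=a['d'][vv,uu]
    print(x,y,'loc',(loc(unproj(a,uu,vv,d))*1000).round())
E
```

```text
[[ 60  14  14  14  14  13  15  12  13  12  13  13  14  14  11  14  14  62 104]
 [ 61  12  13  13  13  13  13  14  15  13  14  14  14  13  13  14  14  61 105]
 [ 63  12  11  15  15  13  13  14  12  13  14  13  14  15  14  12  13  62 104]
 [ 64  13  13  13  12  13  13  15  13  12  13  12  13  14  14  13  13  66 106]
 [ 65  12  13  14  13  15  14  14  12  15  14  15  14  14  20  14  14  66 107]
 [ 66  14  14  12  13  13  14  14  11  13  13  14  12  19  14  13  14  67 109]
 [ 68  15  12  14  13  14  14  13  13  13  14  13  19  20  15  15  17  69 109]
 [ 69  17  14  13  13  13  12  12  15  15  13  12  20  15  13  13  17  69 111]
 [ 70  19  12  12  14  13  13  14  14  13  74  76  75  74  75  74  75  72 112]
 [ 71  19  13  14  13  12  13  13  12  14  74  76  77  74  75  75  76  73 112]
 [ 72  18  15  12  28  24  25  25  14  12  74  76  76  74  12  13  21  74 116]
 [ 73  22  28  31  29  25  25  23  21  14  13  75  14  14  14  14 463  75 116]
 [ 75  24  14  30  29  26  26  23  24  13  12  13  19  16  15  13  27  77 117]
 [ 76  24  14  28  30  28  25  25  23  13  13  14  13  13  14  13  27  77 117]
 [ 77  26  13  27  30  29  26  24  25  16  15  14  12  12  13  14  27  78 120]
 [ 78  28  13  26  29  25  13  18  24  22  17  14  15  13  14  13  29  81 121]
 [ 79  29  14  13  27  27  23  13  24  24  14  13  14  11  13  12  31  82 122]
 [ 82  30  13  12  25  12  28  26  23  23  13  12  15  15  12  14  33  85 123]
 [155 153 155 152 154 154 154 154 154 155 156 154 153 153 153 154 154 155 153]]
271 335 loc [-13. -11.  76.]
268 350 loc [-17. -14.  72.]
268 380 loc [-18. -16.  56.]
268 410 loc [-17. -17.  37.]
265 440 loc [-23. -20.  22.]
215 420 loc [-32.   2.  26.]
185 440 loc [-53.   3.  28.]
230 400 loc [-14.   7.  26.]
```

View pics/z4.png

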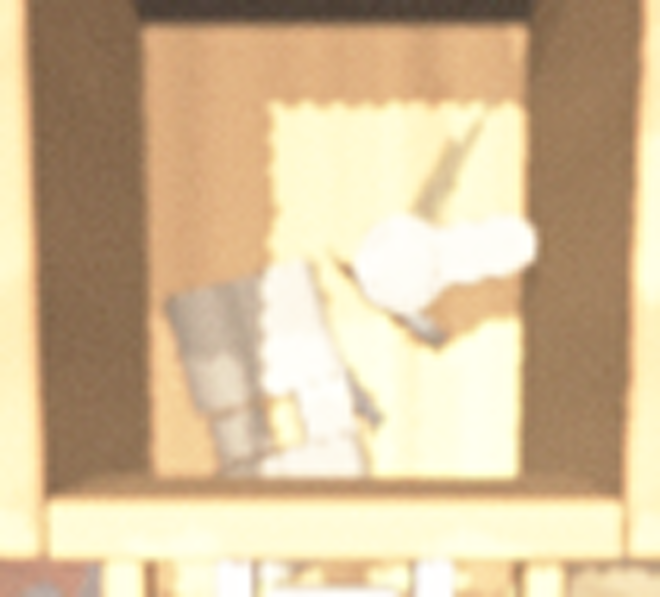

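One cylinder lies flat, with its surface 24–30 mm up. The other stands on its end in the tray, top at 75 mm. The task says "lying", so I'll see whether it can be tipped safely through the open front with the tool about horizontal.

```bash
python3 - <<'E'
from rig import manip
import cv2
from h import *
np.set_printoptions(suppress=True,linewidth=200,precision=3)
w=np.load("wrist3.npz"); a=np.load("side3.npz")
O=np.array([.533,-.2755])
def loc(P):
    q=P[...,:2]-O; c,s=np.cos(YAW),np.sin(YAW)
    return np.stack([q[...,0]*c+q[...,1]*s,-q[...,0]*s+q[...,1]*c,P[...,2]],-1)
v,u=np.mgrid[75:115,255:296];L=loc(unproj(w,u,v,w['d'][75:115,255:296]))
T=L[(L[...,2]>.07)&(L[...,2]<.08)&(L[...,1]>-.038)]; print('stand top',T.min(0),T.max(0))
print(cv2.minAreaRect((T[:,:2]*1000).astype(np.float32)))
# bolt/stem points from side camera
v,u=np.mgrid[225:280,265:320];L=loc(unproj(a,u,v,a['d'][225:280,265:320])).reshape(-1,3)
B=L[(L[:,2]>.09)&(L[:,0]<-.057)&(L[:,0]>-.14)&(abs(L[:,1])<.05)]
for x0 in range(-140,-50,10):
    s=B[(B[:,0]*1000>=x0)&(B[:,0]*1000<x0+10)]
    if len(s): print(x0,len(s),s.min(0),s.max(0))
# bench height profile in front
v,u=np.mgrid[0:384,0:512];L=loc(unproj(a,u,v,a['d'])).reshape(-1,3)
m=(a['d'].reshape(-1)>0)&(abs(L[:,1]+.02)<.07)
for x0 in range(-340,-80,20):
    s=L[m&(L[:,0]*1000>=x0)&(L[:,0]*1000<x0+20)]
    if len(s): print('prof',x0,len(s),np.percentile(s[:,2],[2,50,98]))
# IK
W=lambda x,y,z: np.array([*(O+np.array([[np.cos(YAW),-np.sin(YAW)],[np.sin(YAW),np.cos(YAW)]])@[x,y]),z])
for pit in (0,10,20,30,-10):
  for dy in (0,-25,25):
    p=np.radians(pit); d=np.radians(dy)+YAW
    z=np.array([np.cos(d)*np.cos(p),np.sin(d)*np.cos(p),-np.sin(p)])
    yh=np.array([-np.sin(d),np.cos(d),0])
    for nm,y in (('h',yh),('h-',-yh),('v',np.cross(z,yh)),('v-',-np.cross(z,yh))):
        R=Ro.from_matrix(np.stack([np.cross(y,z),y,z],1)).as_rotvec()
        q=[manip.ik(W(x,-.022,.064),R) for x in (-.12,-.03,.0)]
        if any(k is not None for k in q): print(pit,dy,nm,[k is not None for k in q],q[1] if q[1] is not None else '')
E
```

```text
stand top [-0.019 -0.038  0.07 ] [-0.003 -0.006  0.079]
((-10.778585433959961, -22.06195831298828), (15.747503280639648, 31.46880340576172), 0.08943889290094376)
-140 20 [-0.132 -0.011  0.124] [-0.13   0.01   0.132]
-130 355 [-0.13  -0.011  0.123] [-0.12   0.012  0.225]
-120 66 [-0.12  -0.01   0.124] [-0.11   0.011  0.223]
-110 33 [-0.11  -0.011  0.124] [-0.1    0.007  0.133]
-100 37 [-0.1   -0.01   0.124] [-0.09   0.011  0.133]
-90 91 [-0.09  -0.018  0.116] [-0.08   0.02   0.147]
-80 103 [-0.08  -0.019  0.117] [-0.07   0.02   0.147]
-70 79 [-0.07  -0.019  0.118] [-0.06   0.02   0.148]
-60 16 [-0.06  -0.019  0.119] [-0.057  0.015  0.146]
prof -260 27 [0.068 0.073 0.084]
prof -240 111 [-0.031  0.051  0.136]
prof -220 480 [-0.032  0.001  0.156]
prof -200 592 [-0.129  0.001  0.153]
prof -180 419 [-0.133  0.003  0.019]
prof -160 259 [-0.123  0.002  0.018]
prof -140 1949 [-0.     0.489  0.606]
prof -120 3383 [0.001 0.52  0.606]
prof -100 3975 [0.    0.414 0.598]
0 25 h [True, True, True] [-1.17   1.349  0.118  1.911  1.223 -3.142]
0 25 h- [True, True, True] [-1.17   1.349  0.118  1.911  1
[... 1569 characters left out ...]
ue, True] [-1.12   0.652 -0.783 -0.098  1.031  0.272]
30 0 v- [True, True, True] [-1.12   0.652 -0.783 -0.098  1.031 -2.87 ]
30 -25 h [True, True, True] [-1.014  0.712 -1.167 -1.137  0.738 -0.553]
30 -25 h- [True, True, True] [-1.014  0.712 -1.167 -1.137  0.738  2.589]
30 -25 v [True, True, True] [-1.014  0.712 -1.167 -1.137  0.738  1.018]
30 -25 v- [True, True, True] [-1.014  0.712 -1.167 -1.137  0.738 -2.124]
30 25 h [True, True, True] [-1.105  0.847 -0.26   0.913  0.982 -2.097]
30 25 h- [True, True, True] [-1.105  0.847 -0.26   0.913  0.982  1.045]
30 25 v [True, True, True] [-1.105  0.847 -0.26   0.913  0.982 -0.526]
30 25 v- [True, True, True] [-1.105  0.847 -0.26   0.913  0.982  2.616]
```

Tipping it isn't worth the risk. The tool would have to go in nearly level under the bolt, with the wrist among the drill and lever right beside the tray. Through the box top, the body would have about 2 mm of clearance. The cylinder stands inside the tray, so I'll leave it there. Last check: that everything is still, and that bin 2 is untouched.

```bash
python3 - <<'E'
from rig import manip,cams
from h import *
import cv2
manip.hold(1.0)
w0=np.load("wrist3.npz"); im,d=cams.grab_frame("wrist")
print('wrist box diff',np.abs(im[55:145,205:310].astype(int)-w0['p'][55:145,205:310]).mean())
s0=np.load("scene0.npz"); s,_=cams.grab_frame("scene")
print('bin2 diff',np.abs(s[185:300,140:225].astype(int)-s0['p'][185:300,140:225]).mean())
cv2.imwrite("pics/f.png",np.hstack([cv2.resize(im[40:160,190:320],(390,360)),cv2.resize(s[185:300,140:225],(266,360))]))
print(manip.read_t(),manip.read_ft_force())
E
```

```text
wrist box diff 8.135908289241623
bin2 diff 4.218925831202046
7.8167 [-0.14093385  0.28378819 -0.0823285 ]
```

View pics/f.png

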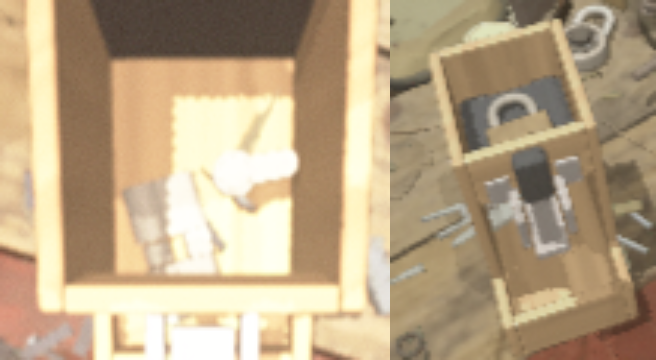

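Both cylinders are at rest in the tray, one flat and one on end. Bin 2 is shut, with its padlock in place and its bolt in. Handing in.

```bash
python3 -c "
from rig import manip
print(manip.finish_job(), manip.read_t())"
```

```text
the job is handed in; nothing more can be done
the job is handed in; nothing more can be done
```

Both lock cylinders are out of the bin and in its catch tray, but only one is lying flat; the other came to rest standing on its end. I gripped the right-hand bin's bolt handle, pulled it about 29 mm straight out, let go and lifted clear. The job was handed in at about 8 s.

**Last checks:**
- **Target bin:** the box is empty and its floor hangs open. One second later both cylinders still looked the same; I judged this by eye, because the wrist pictures' difference figure of 8 grey levels had no reference.
- **Standing cylinder:** its top is 75 mm above the bench, which matches 63 mm of cylinder on the 14 mm tray bottom. It is inside the tray walls but above the 45 mm rim, so "lying" is not strictly met for this one.
- **Why I left it:** tipping it meant a nearly level reach under the bolt with the wrist close to the drill and its lever, or about 2 mm of clearance through the box top. I judged either one riskier than leaving it.
- **Other bin:** its floor is shut, its bolt is in and the padlock is in place.
- **Forces:** the highest wrist force I read was about 7 N, and nothing was touching the gripper at the end.

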